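Put the washed pastry moulds away by kind

TASK

Put the five washed pastry tools away with their own kind: the two round rings in the tray that already holds a round ring, the two square rings in the tray with the square ring, and the wooden tamper in the tray with the tamper. Each must end up standing upright and flat on the floor of its tray, let go, none leaning or stacked. Do not shift or knock over the price stand or the cake.

Things in the scene. Friction and masses are not known exactly. Their poses are not given: they have to be found in the camera images.
- round_a: Loose round dark steel mousse ring, open at both ends, 50 mm outer diameter, 45 mm high, wall 2.5 mm, about 60 g, standing on the counter. Origin at the centre of its lower rim, z up. There are two alike.
- round_b: Loose round dark steel mousse ring, open at both ends, 50 mm outer diameter, 45 mm high, wall 2.5 mm, about 60 g, standing on the counter. Origin at the centre of its lower rim, z up. There are two alike.
- square_a: Loose square dark steel mousse ring, open at both ends, 50 x 50 mm outside, 45 mm high, wall 2.5 mm, about 70 g, standing on the counter. Origin at the centre of its lower rim, z up, x and y square to its sides. There are two alike.
- square_b: Loose square dark steel mousse ring, open at both ends, 50 x 50 mm outside, 45 mm high, wall 2.5 mm, about 70 g, standing on the counter. Origin at the centre of its lower rim, z up, x and y square to its sides. There are two alike.
- tamper: Loose dark wooden tart tamper standing on the counter: round foot 44 mm diameter and 18 mm high, tapering by 22 mm height into a straight handle 26 mm diameter, 90 mm high overall, about 120 g. Origin at the centre of its underside, z up the handle.
- tray_round: Fixed white plastic tray, 220 (x) x 90 (y) x 12 mm high; floor and walls 3 mm thick. Origin: centre of its underside, on the counter (z = 0), z up. At its far end, x = +78, y = 0 mm in its frame, stands a fixed sample: a round steel ring (50 mm diameter, 45 mm high). Free floor: x -107 to +53, y -42 to +42 mm; two pieces fit in line at x = +8 and -62.
- tray_square: Fixed white plastic tray, 220 (x) x 90 (y) x 12 mm high; floor and walls 3 mm thick. Origin: centre of its underside, on the counter (z = 0), z up. At its far end, x = +78, y = 0 mm in its frame, stands a fixed sample: a square steel ring (50 x 50 mm, 45 mm high, sides parallel to the tray's). Free floor: x -107 to +53, y -42 to +42 mm; two pieces fit in line at x = +8 and -62.
- tray_tamper: Fixed white plastic tray, 220 (x) x 90 (y) x 12 mm high; floor and walls 3 mm thick. Origin: centre of its underside, on the counter (z = 0), z up. At its far end, x = +78, y = 0 mm in its frame, stands a fixed sample: a wooden tamper (foot 44 mm diameter, 90 mm high). Free floor: x -107 to +53, y -42 to +42 mm; two pieces fit in line at x = +8 and -62.
- price_stand: Bystander, not to be disturbed: loose blank black price card (85 mm wide, 105 mm high overall) on a round steel foot 56 mm in diameter. Origin at the centre of its underside.
- cake: Bystander, not to be disturbed: loose red domed display cake, about 60 mm high, on a gilt board 90 mm in diameter. Origin at the centre of its underside.

How it is judged:
By the outcome, as a careful person would: the job done as asked, in the order asked, and still so for the second after the job is handed in, with the robot touching nothing.
It also fails if it takes over 109 s, if anything falls off the work surface, if the arm or the gripper's body presses on something with over 40 N, if the wrist force passes 120 N, or if a joint passes its speed limit or range.

ROBOT

A 6-joint arm with a two-finger parallel gripper is mounted at the origin on the work surface. World frame = base frame: x ahead of the robot, y to its left, z up, the work surface at z = 0. Lengths are in m, angles in rad, forces in N, time in s.
With the tool pointing down it reaches from about 0.3 to 0.95 m from the base axis. Payload 3.1 kg.
Tool frame: the origin (TCP) lies between the finger pads; the fingertips stand 11 mm ahead of it and the grasp point (between the pads) lies 8 mm behind it (r.tip_extent is the distance from the TCP to the fingertips, in m); y points along the fingers, z is the direction in which the jaws open and shut, and the axes are right-handed (so a half turn about y gives the same grasp; the last joint's range is limited). The gripper opens to 85 mm and grips with 20 to 120 N. Pads are 22 mm wide; open, the fingers measure 114 mm over their backs; the gripper's body (76 mm by 85 mm) begins 54 mm behind the grasp point. The pads swing forward as they close: fully open they stand 13 mm farther back than shut.
Start: joints at [1.189, 0.308, 1.634, -0, 1.2, -0.07], TCP at [0.192, 0.595, 0.202] pointing down, gripper open.
Joint ranges: [-3.06, 3.06], [-0.79, 1.96], [0.05, 2.63], [-1.19, 4.34], [0.05, 2.64], [-2.94, 2.94]. Speed limits (rad/s): [2.79, 2.79, 3.14, 3.14, 3.14, 3.14].

INTERFACE

Orientations are given as a 3x3 rotation matrix whose columns are the frame's x, y, z axes.
In Python, from rig import r gives the robot as it stands. Calls block until the motion is done:
- r.move_pose(position, orientation): joint-space move of the TCP to a pose.
- r.movel(position, feed=0.15, rot=None): straight line of the TCP; rot=None keeps the orientation; feed is the mean speed in m/s.
- r.movej(angles): joint-space move.
- r.command_gripper(opening): opening from 0.0 (shut) to 1.0 (fully open); the grip force is fixed at half the most; returns when the fingers have stopped.
- r.hold(seconds).
- r.ik(position, orientation): joint angles nearest the present ones, or None.
- r.grab_frame(name): name is "scene" or "top"; returns a dict with "image" (420x560x3 uint8, red, green, blue), "intrinsics" (3x3 intrinsics, pixels), "pose" (4x4, takes a point from camera to world coordinates). Camera axes: x right, y up, looking along -z (the intrinsics and any distortion apply to the point x, -y, -z); pixel columns grow to the right and rows downward; lengths in m; the calibration is good to about 2 mm. A picture is of the moment at which its call begins. There is no depth.
A pose or a line that the arm cannot do raises r.IKError and nothing moves.
- r.sign_off(): hands the job in, once; it reports no verdict.
Readings, each from a call of its own:
- r.get_clock(): time.
- r.get_q(): joint angles.
- r.get_qd(): joint speeds.
- r.get_joint_efforts(): joint torques, N m.
- r.get_eef_pos(): TCP position.
- r.get_orientation(): TCP orientation.
- r.get_force(): force on the tool from outside, world axes, zero at the start.
- r.get_ft_torque(): the same for the moment, N m.
- r.get_opening(): opening from 0.0 (shut) to 1.0 (fully open).
Only numpy, scipy, OpenCV 4.12 (cv2) and the standard library are available. Lean on these libraries where they do the work, as an engineer would, in place of code of your own. Each camera call takes 0.05 s, during which the arm holds its last target.

## Working session

There is one attempt and no reset: what is moved stays moved. The work goes in short steps, each a Python script; the robot and the scene stay as the last script left them, time stands still between calls to the robot, and variables do not carry over. Pictures are saved under pics/ and viewed, and the job is handed in when it is done.

```bash
mkdir -p pics; ls
python3 - <<'E'
from rig import r
import cv2,numpy as np
for n in("top","scene"):
    f=r.grab_frame(n); cv2.imwrite(f"pics/{n}0.png",f["image"][:,:,::-1]); print(n,f["intrinsics"],f["pose"],[k for k in f])
    np.savez(f"pics/{n}0.npz",**{k:f[k] for k in("image","intrinsics","pose")})
print(r.get_clock(),r.get_orientation(),r.tip_extent)
E
```

```text
pics
top [[478.20122221   0.         285.16806579]
 [  0.         478.20122221 217.92619586]
 [  0.           0.           1.        ]] [[ 0.00913247  0.99477366 -0.10169548  0.33578453]
 [-0.99989605  0.00794982 -0.01202856 -0.01476275]
 [-0.01115723  0.10179476  0.99474285  1.56821527]
 [ 0.          0.          0.          1.        ]] ['image', 'intrinsics', 'pose']
scene [[524.85632877   0.         279.76178884]
 [  0.         524.85632877 211.29482914]
 [  0.           0.           1.        ]] [[-0.26000218 -0.50785856  0.82126643  1.62359543]
 [ 0.96540405 -0.15419955  0.21027962  0.2545277 ]
 [ 0.01984661  0.8475271   0.53038093  0.77129357]
 [ 0.          0.          0.          1.        ]] ['image', 'intrinsics', 'pose']
0.1 [[ 9.51776225e-01 -8.13643478e-04  3.06792040e-01]
 [-3.06793074e-01 -1.97996430e-03  9.51774180e-01]
 [-1.66967566e-04 -9.99997709e-01 -2.13410313e-03]] 0.011
```

View pics/top0.png

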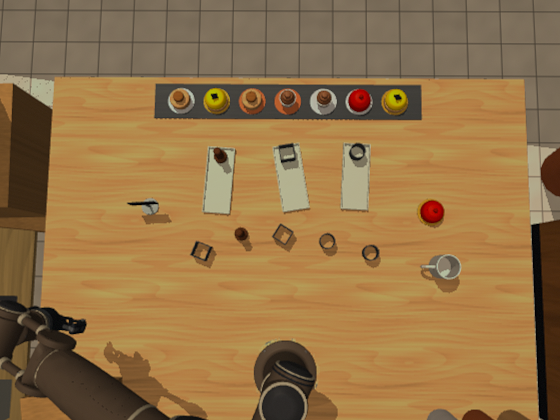

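View pics/scene0.png

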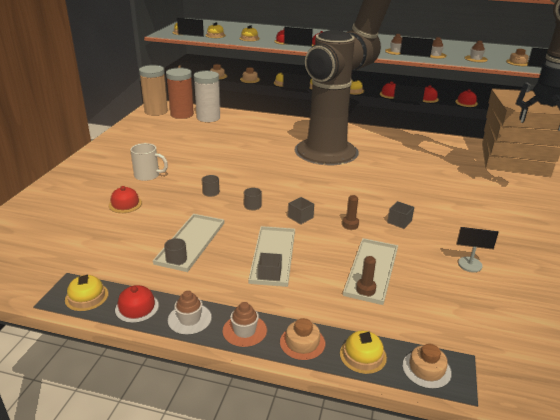

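Run:
```python
import cv2,numpy as np
t=cv2.imread("pics/top0.png");s=cv2.imread("pics/scene0.png")
a=t[215:275,180:390];cv2.imwrite("pics/t_obj.png",cv2.resize(a,None,fx=3.8,fy=3.8,interpolation=cv2.INTER_CUBIC))
a=t[138:220,195:380];cv2.imwrite("pics/t_tray.png",cv2.resize(a,None,fx=4.3,fy=4.3,interpolation=cv2.INTER_CUBIC))
a=s[165:305,150:420];cv2.imwrite("pics/s_obj.png",cv2.resize(a,None,fx=2.9,fy=2.9,interpolation=cv2.INTER_CUBIC))
```

```text
(no output)
```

View pics/t_obj.png

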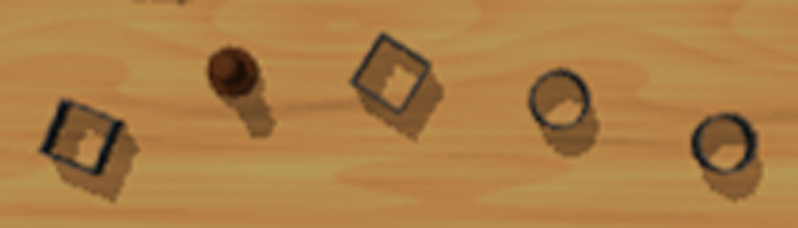

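View pics/t_tray.png

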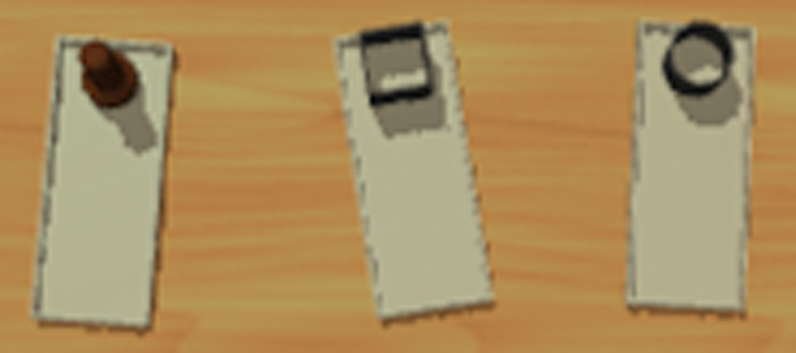

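View pics/s_obj.png

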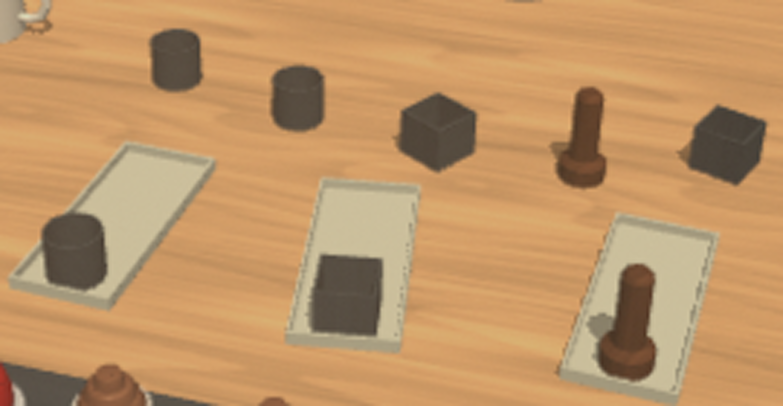

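```bash
cat > fit.py <<'E'
import numpy as np,cv2
from scipy.optimize import minimize
def load(tag):
    C={}
    for n in("top","scene"):
        d=np.load(f"pics/{n}{tag}.npz"); C[n]=(d["image"].astype(float),d["intrinsics"],np.linalg.inv(d["pose"]))
    return C
def proj(C,P):
    im,K,W=C; c=P@W[:3,:3].T+W[:3,3]; q=np.c_[c[:,0],-c[:,1],-c[:,2]]@K.T
    return q[:,:2]/q[:,2:]
S=8
def circ(d,z,n=40):
    a=np.arange(n)*2*np.pi/n; return np.c_[d/2*np.cos(a),d/2*np.sin(a),np.full(n,z)]
def rect(a,b,z): return np.array([[a/2,b/2,z],[-a/2,b/2,z],[-a/2,-b/2,z],[a/2,-b/2,z]])
def parts(kind):
    # list of convex solids, optional hole (inner top, inner bottom)
    if kind=="round": return [np.r_[circ(.05,0),circ(.05,.045)]],(circ(.045,.045),circ(.045,0))
    if kind=="square": return [np.r_[rect(.05,.05,0),rect(.05,.05,.045)]],(rect(.045,.045,.045),rect(.045,.045,0))
    if kind=="tamper": return [np.r_[circ(.044,0),circ(.044,.018)],np.r_[circ(.044,.018),circ(.026,.040)],np.r_[circ(.026,.04),circ(.026,.09)]],None
    if kind=="tray": return [np.r_[rect(.22,.09,0),rect(.22,.09,.012)]],None
def tf(P,p,z0=0):
    c,s=np.cos(p[2]),np.sin(p[2]); return np.c_[c*P[:,0]-s*P[:,1]+p[0],s*P[:,0]+c*P[:,1]+p[1],P[:,2]+z0]
def render(C,kind,p,box,z0=0):
    x0,y0,w,h=box; m=np.zeros((h*S,w*S),np.uint8); sol,hole=parts(kind)
    g=lambda P:((proj(C,tf(P,p,z0))-[x0,y0]+.5)*S-.5)
    q=lambda a:np.round(a*16).astype(np.int32)
    for P in sol: cv2.fillConvexPoly(m,q(cv2.convexHull(g(P).astype(np.float32))[:,0]),255,shift=4)
    if hole:
        a,b=[cv2.convexHull(g(P).astype(np.float32)) for P in hole]
        ar,I=cv2.intersectConvexConvex(a,b)
        if ar>0: cv2.fillConvexPoly(m,q(I[:,0]),0,shift=4)
    return cv2.resize(m,(w,h),interpolation=cv2.INTER_AREA)/255.
def fit(Cs,kind,p0,z0=0,cams=("top","scene"),sample=None,wts=None):
    data=[]
    for n in cams:
        C=Cs[n]; sol,_=parts(kind)
        u=np.vstack([proj(C,tf(P,p0,z0)) for P in sol]); lo=np.floor(u.min(0)).astype(int)-6; hi=np.ceil(u.max(0)).astype(int)+7
        box=(*lo,*(hi-lo)); I=C[0][lo[1]:hi[1],lo[0]:hi[0]]
        data.append((n,C,box,I))
    return data
def soft(I,kind,lvl):
    if kind=="tray": v=I[...,2]   # blue: white vs wood
    else: v=I[...,0]             # red: dark vs wood/shadow
    return np.clip((v-lvl[0])/(lvl[1]-lvl[0]),0,1)
def solve(Cs,kind,p0,lv,z0=0,cams=("top","scene"),sample=None):
    p0=np.array(p0,float)
    def cost(p,dat):
        e=0
        for n,C,box,I,mk in dat:
            d=(render(C,kind,p,box,z0)-soft(I,kind,lv[n]))
            if mk is not None: d=d*mk
            e+=(d**2).sum()
        return e
    for it in range(2):
        dat=[]
        for n,C,box,I in fit(Cs,kind,p0,z0,cams):
            mk=None
            if sample:
                x0,y0,w,h=box
                q=tf(np.array([[.078,0,0]]),p0)[0]
                rm=render(C,sample,(q[0],q[1],p0[2]),box,.003)
                mk=(cv2.dilate(rm,np.ones((9,9)))<.01)*1.
            dat.append((n,C,box,I,mk))
        sim=np.vstack([p0]+[p0+d for d in np.diag([.008,.008,.15 if it==0 else .06])])
        rs=minimize(cost,p0,args=(dat,),method="Nelder-Mead",options=dict(initial_simplex=sim,xatol=1e-4,fatol=1e-3,maxiter=300))
        p0=rs.x
    return p0,rs.fun
E
python3 - <<'E'
from fit import *
Cs=load("0")
def ground(C,u,z=0):
    im,K,W=C; d=np.linalg.inv(K)@np.array([u[0],u[1],1.]); d=np.array([d[0],-d[1],-d[2]])
    P=np.linalg.inv(W); o=P[:3,3]; d=P[:3,:3]@d; return o+d*(z-o[2])/d[2]
for u in[(202,252),(241,234),(284,235),(327,241),(371,253),(219,180),(291,177),(356,177),(432,211),(150,208)]:
    print(u,ground(Cs["top"],u,.02).round(3))
for n,pts in dict(top=[(327,235),(327,248),(337,250),(241,232),(246,248),(300,240),(291,195),(219,195),(289,162)],scene=[(252,200),(300,212),(351,210),(350,222),(340,215),(270,265),(272,240),(290,240),(250,245),(335,275)]).items():
    for p in pts: print(n,p,Cs[n][0][p[1],p[0]])
print(Cs["top"][0][234:250,327,0])
E
```

```text
(202, 252) [0.381 0.272 0.02 ]
(241, 234) [0.44  0.147 0.02 ]
(284, 235) [0.438 0.007 0.02 ]
(327, 241) [ 0.42  -0.132  0.02 ]
(371, 253) [ 0.383 -0.274  0.02 ]
(219, 180) [0.618 0.223 0.02 ]
(291, 177) [ 0.629 -0.014  0.02 ]
(356, 177) [ 0.631 -0.227  0.02 ]
(432, 211) [ 0.52  -0.473  0.02 ]
(150, 208) [0.523 0.447 0.02 ]
top (327, 235) [111.  77.  42.]
top (327, 248) [80. 66. 49.]
top (337, 250) [172. 123.  66.]
top (241, 232) [72. 38. 17.]
top (246, 248) [127.  88.  48.]
top (300, 240) [180. 127.  68.]
top (291, 195) [180. 177. 144.]
top (219, 195) [179. 179. 145.]
top (289, 162) [115. 110.  90.]
scene (252, 200) [88. 76. 64.]
scene (300, 212) [81. 70. 58.]
scene (351, 210) [94. 64. 42.]
scene (350, 222) [116.  76.  50.]
scene (340, 215) [145. 108.  72.]
scene (270, 265) [89. 80. 68.]
scene (272, 240) [203. 191. 156.]
scene (290, 240) [202. 190. 155.]
scene (250, 245) [214. 160. 105.]
scene (335, 275) [215. 160. 105.]
[ 66. 111. 126. 125. 124. 128. 125. 119. 161. 186. 183. 182. 186. 145.
  80. 112.]
```

```bash
cat > est.py <<'E'
import sys,json
from fit import *
tag=sys.argv[1]; Cs=load(tag)
L=dict(ring=dict(top=(120,30),scene=(150,90)),tamper=dict(top=(120,80),scene=(155,100)),tray=dict(top=(80,140),scene=(115,152)))
G=dict(round_a=("round",.42,-.132,0),round_b=("round",.383,-.274,0),square_a=("square",.438,.007,np.radians(55)),square_b=("square",.381,.272,np.radians(-22)),
 tamper=("tamper",.44,.147,0),tray_round=("tray",.631,-.227,0),tray_square=("tray",.629,-.014,.13),tray_tamper=("tray",.618,.223,-.05))
out={}
for k,g in G.items():
    kind=g[0]; lv=L["ring" if kind in("round","square") else kind]
    smp={"tray_round":"round","tray_square":"square","tray_tamper":"tamper"}.get(k)
    r_=[solve(Cs,kind,g[1:],lv,cams=c,sample=smp) for c in (("top","scene"),("top",),("scene",))]
    out[k]=r_[0][0].tolist()
    print(k,*[f"[{p[0]*1e3:.1f} {p[1]*1e3:.1f} {np.degrees(p[2]):.1f}] {c:.1f};" for p,c in r_])
    for n in("top","scene"):
        for P in parts(kind)[0]:
            h=cv2.convexHull(proj(Cs[n],tf(P,out[k])).astype(np.float32))
            Cs.setdefault("ov",{}).setdefault(n,[]).append(h)
json.dump(out,open(f"est{tag}.json","w"))
for n,(x0,y0,x1,y1,f) in dict(top=(190,138,390,275,4),scene=(150,165,420,305,2.9)).items():
    im=cv2.resize(Cs[n][0].astype(np.uint8)[y0:y1,x0:x1,::-1],None,fx=f,fy=f,interpolation=cv2.INTER_NEAREST)
    for h in Cs["ov"][n]: cv2.polylines(im,[np.round((h-[x0,y0]+.5)*f-.5).astype(np.int32)],True,(0,255,0),1)
    cv2.imwrite(f"pics/ov_{n}{tag}.png",im)
E
python3 est.py 0
```

```text
round_a [420.0 -132.3 2.5] 41.5; [419.3 -131.0 4.4] 16.5; [421.1 -133.8 -4.5] 15.9;
round_b [384.4 -271.2 7.3] 46.5; [384.1 -269.9 2.7] 17.9; [383.9 -273.5 1.7] 17.7;
square_a [440.6 10.4 59.0] 43.0; [440.6 12.3 58.5] 14.9; [441.1 9.2 58.5] 15.9;
square_b [385.0 272.7 -18.6] 45.4; [384.8 274.6 -19.5] 19.7; [385.1 271.6 -19.3] 11.2;
tamper [440.7 146.2 5.0] 59.2; [440.9 147.9 4.2] 9.9; [441.1 145.8 3.7] 44.1;
tray_round [637.7 -228.1 -2.6] 317.3; [638.8 -226.7 -2.9] 48.0; [634.8 -234.5 -2.8] 192.1;
tray_square [633.8 -13.3 9.5] 152.6; [633.9 -11.5 9.4] 37.7; [633.1 -14.5 9.8] 85.2;
tray_tamper [621.2 225.2 -3.5] 310.5; [623.2 227.8 -3.8] 82.0; [619.4 224.0 -3.5] 167.0;
```

View pics/ov_top0.png

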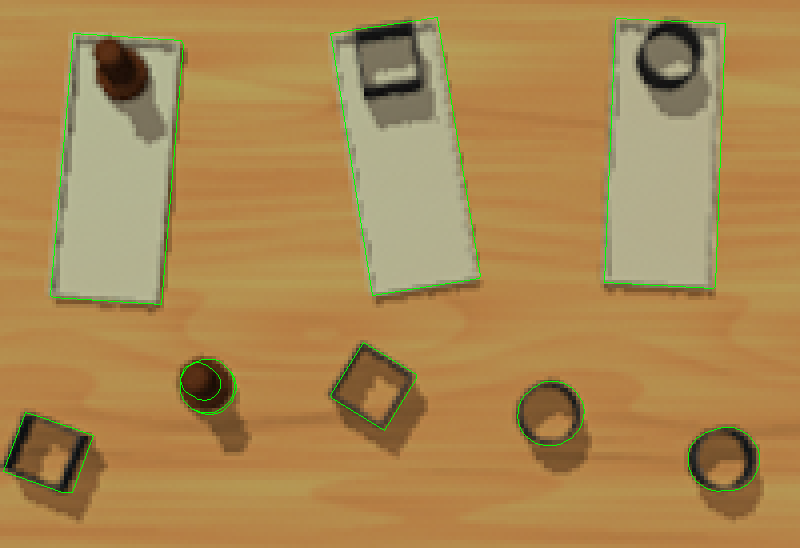

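View pics/ov_scene0.png

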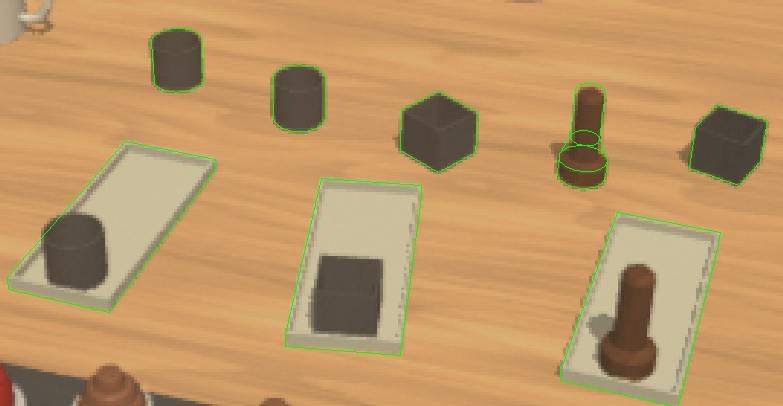

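```bash
cat > act.py <<'E'
import json,numpy as np,cv2
from rig import r
E=json.load(open("est0.json"))
def R(a):
    z=np.array([np.cos(a),np.sin(a),0]); y=np.array([0,0,-1.]); return np.c_[np.cross(y,z),y,z]
def best(pos,angs):
    q=r.get_q(); c=[]
    for a in angs:
        s=r.ik(pos,R(a))
        if s is not None: c.append((np.abs(np.array(s)-q).max(),a))
    print([(round(d,2),round(np.degrees(a))) for d,a in c]); return min(c)[1]
def tray(t,x,y=0):
    p=E[t]; c,s=np.cos(p[2]),np.sin(p[2]); return p[0]+c*x-s*y,p[1]+s*x+c*y,p[2]
def snap(tag):
    for n in("top","scene"):
        f=r.grab_frame(n); np.savez(f"pics/{n}{tag}.npz",**{k:f[k] for k in("image","intrinsics","pose")})
        cv2.imwrite(f"pics/{n}{tag}.png",f["image"][:,:,::-1])
def st(m): print(m,"t",round(r.get_clock(),2),"eef",np.round(r.get_eef_pos(),4),"F",np.round(r.get_force(),1),"op",round(r.get_opening(),3))
def pick(xy,angs,h,hov,feed=.15):
    a=best([*xy,hov],angs); r.move_pose([*xy,hov],R(a)); st("over")
    r.movel([*xy,h],feed=feed); st("down"); r.command_gripper(0.0); st("grip")
    r.movel([*xy,hov],feed=feed); st("lift"); return a
def place(xy,angs,h,hov,op,feed=.15,gap=.001):
    a=best([*xy,hov],angs); r.move_pose([*xy,hov],R(a)); st("overtray")
    r.movel([*xy,h+.015],feed=feed); r.movel([*xy,h+gap],feed=.04); st("set")
    r.command_gripper(op); st("open"); r.movel([*xy,hov],feed=feed); st("up")
E
python3 - <<'E'
from act import *
T=E["tray_round"]; j=T[2]+np.pi/2
p=E["round_a"][:2]
pick(p,[j,j-np.pi],.024,.16)
snap("1")
E
```

```text
[(np.float64(1.86), 87), (np.float64(1.59), -93)]
over t 2.79 eef [ 0.4204 -0.1318  0.1601] F [-0.3  0.3 -0.4] op 0.997
down t 3.85 eef [ 0.4209 -0.1325  0.0246] F [-0.3 -0.1 -0.3] op 1.002
grip t 4.62 eef [ 0.42   -0.1323  0.024 ] F [-1.  -0.7  1. ] op -0.001
lift t 5.67 eef [ 0.4191 -0.1319  0.159 ] F [0.1 0.9 0.5] op 0.002
```

Run:
```python
import cv2
t=cv2.imread("pics/top1.png");s=cv2.imread("pics/scene1.png")
cv2.imwrite("pics/t1.png",cv2.resize(t[190:290,250:400],None,fx=5,fy=5,interpolation=cv2.INTER_CUBIC))
cv2.imwrite("pics/s1.png",cv2.resize(s[120:260,150:330],None,fx=4,fy=4,interpolation=cv2.INTER_CUBIC))
```

```text
(no output)
```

View pics/t1.png

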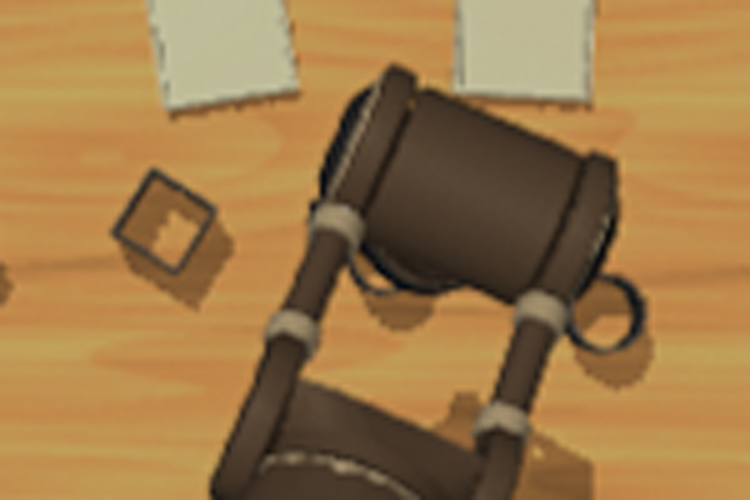

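View pics/s1.png

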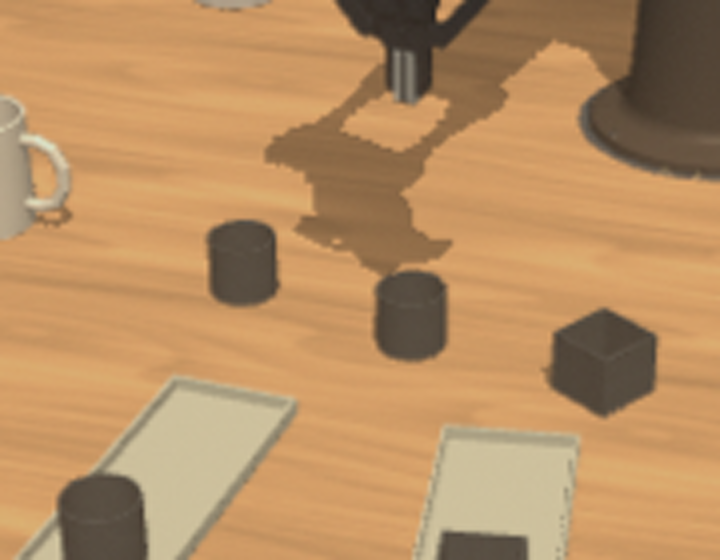

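Run:
```python
from fit import *
Cs=load("1")
for n in Cs: print(n,proj(Cs[n],np.array([[.419,-.132,.148],[.419,-.132,.167],[.42,-.132,.045],[.42,-.132,0.013]])).round(1))
print(solve(Cs,"round",[.42,-.132,0],dict(top=(120,30),scene=(150,90)),cams=("scene",)))
from rig import r
print(r.get_q(),r.get_eef_pos(),r.get_orientation().round(3))
```

```text
top [[330.2 239.1]
 [330.8 238.7]
 [327.6 240.6]
 [326.8 241.1]]
scene [[252.7 157.7]
 [252.6 151.2]
 [252.8 191.3]
 [252.9 201.2]]
(array([ 0.41997208, -0.13413016,  0.06043456]), np.float64(15.952955594002308))
[-4.04027213e-01 -4.08397946e-03  2.09055659e+00  2.26990444e-05
  1.05784236e+00  1.21147275e+00] [ 0.41898806 -0.13182117  0.15872733] [[-0.999 -0.002 -0.045]
 [ 0.045  0.001 -0.999]
 [ 0.003 -1.    -0.001]]
```

Run:
```python
from fit import *
Cs=load("0")
R0=np.array([[.9518,-.0008,.3068],[-.3068,-.002,.9518],[0,-1,-.002]]);p=np.array([.192,.595,.202])
pts=np.array([p+R0@[0,y,z] for y in(-.054,-.008,.011) for z in(-.057,0,.057)])
for n in Cs:
    u=proj(Cs[n],pts);print(n,u.round(0).tolist())
    c=u.mean(0);x0,y0=np.clip((c-50).astype(int),0,[460,320]);im=cv2.resize(Cs[n][0].astype(np.uint8)[y0:y0+100,x0:x0+100,::-1],None,fx=6,fy=6,interpolation=cv2.INTER_CUBIC)
    for q,col in zip(u,[(255,0,0)]*3+[(0,255,0)]*3+[(0,0,255)]*3): cv2.circle(im,tuple(np.round((q-[x0,y0]+.5)*6).astype(int)),4,col,1)
    cv2.imwrite(f"pics/g_{n}.png",im)
```

```text
top [[85.0, 325.0], [65.0, 318.0], [46.0, 311.0], [92.0, 323.0], [73.0, 316.0], [54.0, 310.0], [95.0, 322.0], [76.0, 316.0], [58.0, 309.0]]
scene [[520.0, 116.0], [543.0, 121.0], [567.0, 126.0], [516.0, 132.0], [538.0, 137.0], [561.0, 142.0], [514.0, 138.0], [536.0, 143.0], [559.0, 149.0]]
```

View pics/g_top.png

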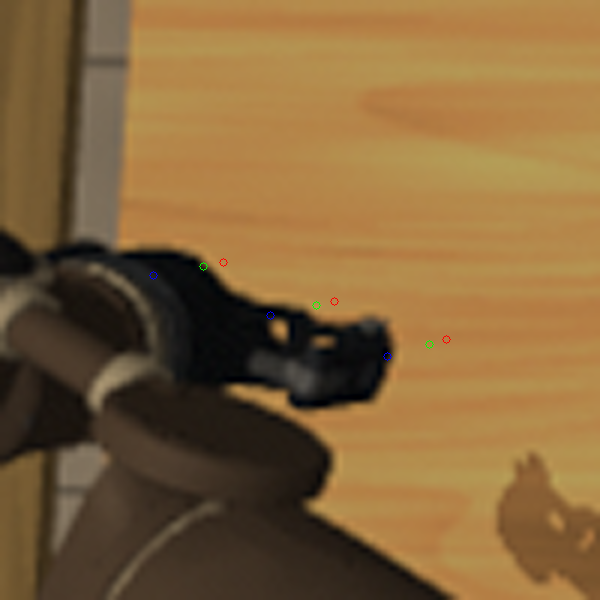

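View pics/g_scene.png

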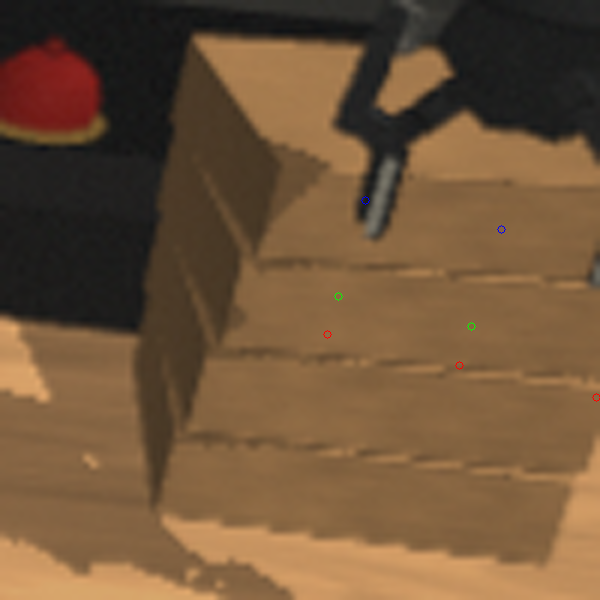

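```bash
python3 - <<'E'
from act import *
o=r.get_orientation()
r.movel([.345,-.15,.06],feed=.2); st("a")
r.movel([.345,-.15,.005],feed=.15); st("b"); f0=r.get_force()[2]
z=.005
while z>-.045:
    z-=.003; r.movel([.345,-.15,z],feed=.06); f=r.get_force()[2]
    print(round(z,4),round(r.get_eef_pos()[2],4),round(f,1))
    if abs(f-f0)>4: break
snap("2")
r.movel([.345,-.15,.06],feed=.2); st("c")
E
python3 - <<'E'
import cv2
s=cv2.imread("pics/scene2.png")
cv2.imwrite("pics/s2.png",cv2.resize(s[120:260,150:330],None,fx=4,fy=4,interpolation=cv2.INTER_CUBIC))
E
```

```text
a t 6.56 eef [ 0.3461 -0.1506  0.0605] F [ 0.4 -0.8 -0. ] op -0.001
b t 7.08 eef [ 0.3461 -0.1503  0.0056] F [-0.2  0.1 -0.3] op 0.001
0.002 0.0027 -0.1
-0.001 -0.001 -0.3
-0.004 -0.0042 0.3
-0.007 -0.0072 0.1
-0.01 -0.0102 0.3
-0.013 -0.0132 -0.1
-0.016 -0.0162 -0.1
-0.019 -0.0192 0.6
-0.022 -0.0222 0.3
-0.025 -0.0252 -0.5
-0.028 -0.0282 -0.4
-0.031 -0.0289 30.4
c t 10.78 eef [ 0.3447 -0.1498  0.0596] F [-0.1  0.7  0.2] op -0.005
```

View pics/s2.png

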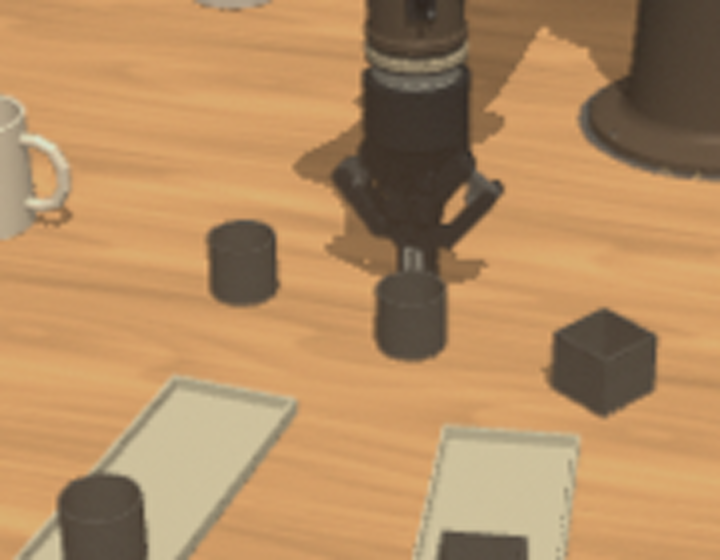

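Run:
```python
from fit import *
Cs=load("1")
print(proj(Cs["scene"],np.array([[.419+dx,-.132+dy,.187] for dx in(0,.011) for dy in(-.012,0,.012)])).round(1))
R0=np.array([[.9518,-.0008,.3068],[-.3068,-.002,.9518],[0,-1,-.002]]);p=np.array([.192,.595,.202+.0395])
Cs=load("0")
pts=np.array([p+R0@[x,-.002,z] for z in(-.057,-.0425) for x in(-.011,.011)])
for n in Cs:
    u=proj(Cs[n],pts);c=u.mean(0);x0,y0=np.clip((c-25).astype(int),0,[510,370]);im=cv2.resize(Cs[n][0].astype(np.uint8)[y0:y0+50,x0:x0+50,::-1],None,fx=8,fy=8,interpolation=cv2.INTER_CUBIC)
    for q in u: cv2.circle(im,tuple(np.round((q-[x0,y0]+.5)*8).astype(int)),3,(0,0,255),1)
    cv2.imwrite(f"pics/gg_{n}.png",im)
C=load("1")["scene"][0].astype(np.uint8)
im=cv2.resize(C[120:160,230:275,::-1],None,fx=10,fy=10,interpolation=cv2.INTER_CUBIC)
for q in proj(Cs["scene"],np.array([[.419+dx,-.132+dy,.187] for dx in(.011,) for dy in(-.0145,0,.0145)])): cv2.circle(im,tuple(np.round((q-[230,120]+.5)*10).astype(int)),3,(0,0,255),1)
cv2.imwrite("pics/gg_1.png",im)
a=[cv2.copyMakeBorder(cv2.imread(f"pics/gg_{n}.png"),0,max(0,400-cv2.imread(f"pics/gg_{n}.png").shape[0]),0,0,cv2.BORDER_CONSTANT) for n in("top","scene")]
cv2.imwrite("pics/gg.png",np.hstack([x[:400] for x in a]))
```

```text
[[248.2 143.7]
 [252.6 144.3]
 [256.9 144.9]
 [246.9 145.4]
 [251.3 146. ]
 [255.7 146.6]]
```

View pics/gg.png

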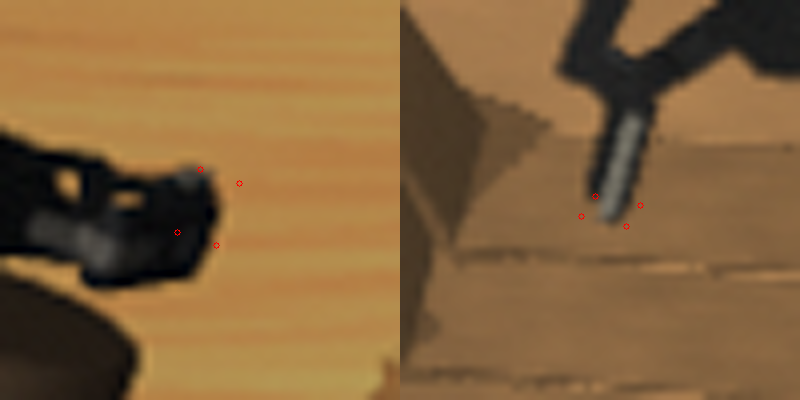

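View pics/gg_1.png

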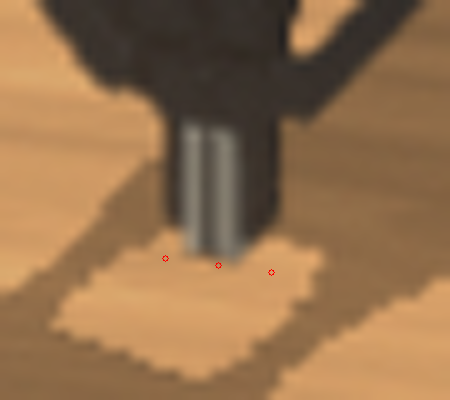

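```bash
sed -i 's/^E=json/D=.0395\nE=json/; s/,h,hov/,h,hov/' act.py
python3 - <<'E'
s=open('act.py').read()
s=s.replace("feed=.15):\n","feed=.2):\n    h-=D; hov-=D\n").replace("feed=.15,gap=.001):\n","feed=.2,gap=.001):\n    h-=D; hov-=D\n")
open('act.py','w').write(s)
E
python3 - <<'E'
from act import *
r.command_gripper(1.0)
j=E["tray_round"][2]+np.pi/2
pick(E["round_a"][:2],[j,j-np.pi],.024,.16)
snap("3")
E
python3 - <<'E'
import cv2
s=cv2.imread("pics/scene3.png")
cv2.imwrite("pics/s3.png",cv2.resize(s[100:260,150:330],None,fx=4,fy=4,interpolation=cv2.INTER_CUBIC))
E
```

```text
[(np.float64(3.02), 87), (np.float64(0.17), -93)]
over t 12.04 eef [ 0.4208 -0.1322  0.1212] F [ 0.1  0.1 -1.4] op 1.002
down t 12.88 eef [ 0.4197 -0.1324 -0.0154] F [ 0.9 -0.5  0.4] op 1.0
grip t 13.32 eef [ 0.4211 -0.1327 -0.0139] F [-1.7 -0.2  7.4] op 0.577
lift t 14.15 eef [ 0.4191 -0.1318  0.1197] F [-0.9 -0.8 -1.4] op 0.574
```

View pics/s3.png

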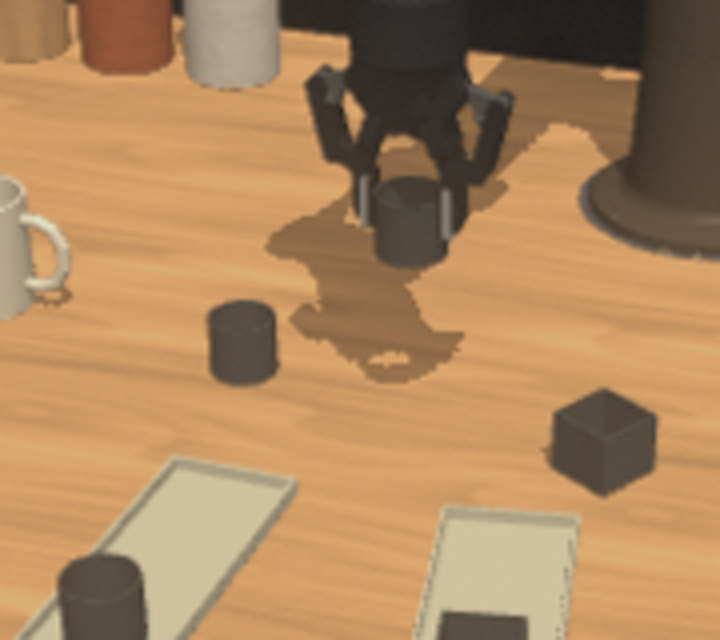

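```bash
python3 - <<'E'
from act import *
j=E["tray_round"][2]+np.pi/2
x,y,_=tray("tray_round",.008)
place((x,y),[j,j-np.pi],.027,.16,.8,gap=.002)
pick(E["round_b"][:2],[j,j-np.pi],.024,.16)
snap("4")
E
python3 - <<'E'
import cv2
s=cv2.imread("pics/scene4.png")
cv2.imwrite("pics/s4.png",cv2.resize(s[100:260,100:280],None,fx=4,fy=3.5,interpolation=cv2.INTER_CUBIC))
E
```

```text
[(np.float64(3.14), 87), (np.float64(0.58), -93)]
overtray t 15.22 eef [ 0.6441 -0.2277  0.1191] F [ 0.4  0.1 -1.1] op 0.578
set t 16.43 eef [ 0.6456 -0.2284 -0.0106] F [ 0.7  0.2 -0.4] op 0.572
open t 16.76 eef [ 0.6458 -0.2285 -0.0104] F [ 0.8 -0.1  0.8] op 0.8
up t 17.57 eef [ 0.6447 -0.228   0.1192] F [-0.3  0.1 -0.2] op 0.803
[(np.float64(3.45), 87), (np.float64(0.51), -93)]
over t 18.6 eef [ 0.3855 -0.2717  0.1206] F [-0.1  0.1 -0. ] op 0.803
down t 19.43 eef [ 0.3856 -0.2718 -0.015 ] F [ 0.4 -0.6 -0.2] op 0.797
grip t 19.74 eef [ 0.386  -0.2724 -0.0136] F [0.3 0.  5.6] op 0.571
lift t 20.57 eef [ 0.3836 -0.2706  0.1196] F [ 0.9  0.4 -1. ] op 0.569
```

View pics/s4.png

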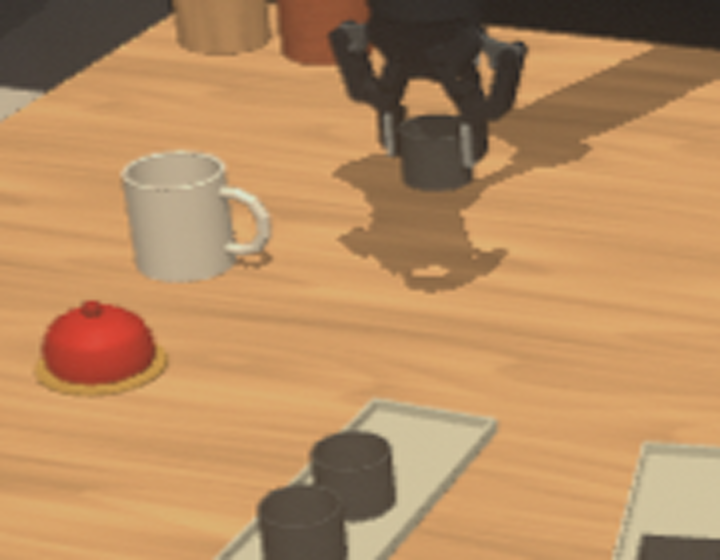

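```bash
python3 - <<'E'
from act import *
j=E["tray_round"][2]+np.pi/2
x,y,_=tray("tray_round",-.062)
place((x,y),[j,j-np.pi],.027,.16,.9,gap=.002)
a=np.radians(58.6)
pick(E["square_a"][:2],[a+k*np.pi/2 for k in(-2,-1,0,1)],.024,.16)
snap("5")
E
python3 - <<'E'
import cv2
s=cv2.imread("pics/scene5.png")
cv2.imwrite("pics/s5.png",cv2.resize(s[100:290,130:330],None,fx=3.5,fy=3,interpolation=cv2.INTER_CUBIC))
E
```

```text
[(np.float64(2.88), 87), (np.float64(0.35), -93)]
overtray t 21.48 eef [ 0.5739 -0.2251  0.1191] F [-0.2  0.1 -0.4] op 0.573
set t 22.7 eef [ 0.5759 -0.2253 -0.0105] F [-0.5  0.5 -0.3] op 0.579
open t 23.09 eef [ 0.5758 -0.2253 -0.0105] F [0.6 0.8 0.3] op 0.903
up t 23.9 eef [ 0.5748 -0.2249  0.1194] F [-0.  -0.8  0.1] op 0.896
[(np.float64(0.87), -121), (np.float64(0.7), -31), (np.float64(2.27), 59), (np.float64(3.84), 149)]
over t 24.96 eef [0.4413 0.01   0.1203] F [ 0.  -0.8  0.4] op 0.903
down t 25.79 eef [ 0.4418  0.0099 -0.015 ] F [ 0.8 -0.4  0.9] op 0.895
grip t 26.15 eef [ 0.4424  0.0103 -0.014 ] F [-1.2 -0.4  6.3] op 0.574
lift t 26.98 eef [0.4394 0.0105 0.1195] F [ 0.1  0.2 -0.6] op 0.578
```

View pics/s5.png

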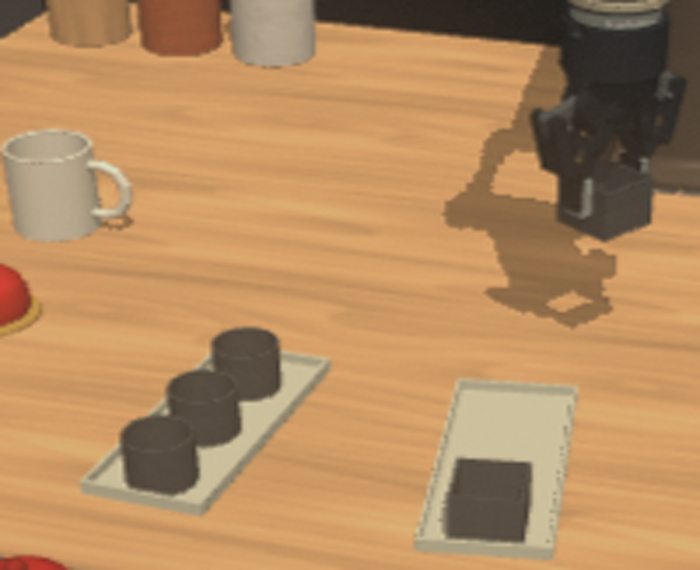

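```bash
python3 - <<'E'
from act import *
j=E["tray_square"][2]+np.pi/2
x,y,_=tray("tray_square",.007)
place((x,y),[j,j-np.pi],.027,.16,.85,gap=.002)
a=np.radians(-19.3)
pick(E["square_b"][:2],[a+k*np.pi/2 for k in(-2,-1,0,1)],.024,.16)
snap("6")
E
python3 - <<'E'
import cv2
s=cv2.imread("pics/scene6.png")
cv2.imwrite("pics/s6.png",cv2.resize(s[100:290,230:450],None,fx=3.5,fy=3,interpolation=cv2.INTER_CUBIC))
E
```

```text
[(np.float64(2.3), 99), (np.float64(0.85), -81)]
overtray t 27.91 eef [ 0.6387 -0.012   0.1186] F [-0.9  0.  -0.7] op 0.575
set t 29.12 eef [ 0.6406 -0.0122 -0.0106] F [ 0.9  0.1 -1.4] op 0.577
open t 29.48 eef [ 0.6408 -0.0122 -0.0103] F [ 0.  -0.5 -0.5] op 0.855
up t 30.29 eef [ 0.6396 -0.0121  0.1194] F [ 0.  -0.6 -0.3] op 0.846
[(np.float64(3.6), -199), (np.float64(1.11), -109), (np.float64(0.61), -19), (np.float64(2.03), 71)]
over t 31.72 eef [0.3861 0.2725 0.1206] F [1.  0.5 0.7] op 0.854
down t 32.55 eef [ 0.3862  0.2729 -0.0149] F [-0.7 -0.2  0.2] op 0.852
grip t 32.88 eef [ 0.3867  0.2737 -0.0138] F [ 0.3 -0.5  6.2] op 0.576
lift t 33.72 eef [0.3839 0.2721 0.1194] F [-0.3 -0.6 -1.6] op 0.577
```

View pics/s6.png

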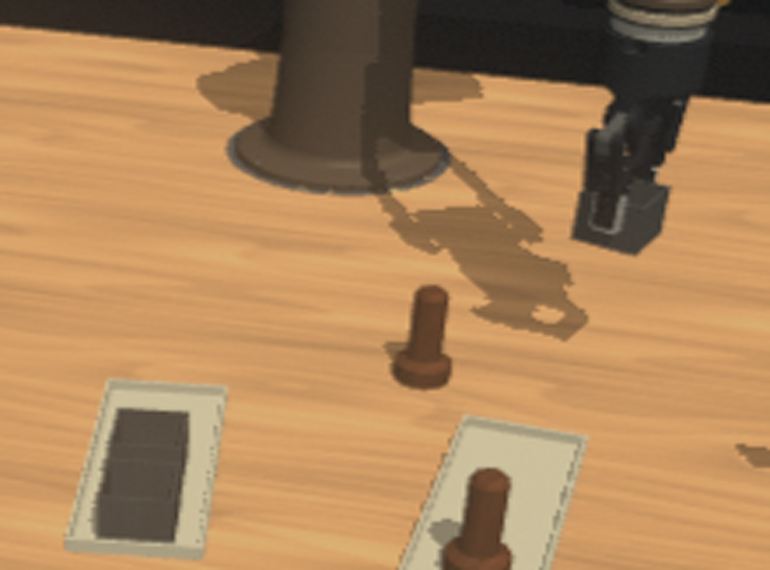

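```bash
python3 - <<'E'
from act import *
p=r.get_eef_pos(); r.movel([E["square_b"][0],E["square_b"][1],.16],feed=.2)
j=E["tray_square"][2]+np.pi/2
x,y,_=tray("tray_square",-.063)
place((x,y),[j,j-np.pi],.027,.19,.85,gap=.002)
j=E["tray_tamper"][2]+np.pi/2
pick(E["tamper"][:2],[j,j-np.pi],.060,.20)
snap("7")
E
python3 - <<'E'
import cv2
s=cv2.imread("pics/scene7.png")
cv2.imwrite("pics/s7.png",cv2.resize(s[90:300,230:450],None,fx=3.5,fy=2.8,interpolation=cv2.INTER_CUBIC))
E
```

```text
[(np.float64(2.71), 99), (np.float64(0.64), -81)]
overtray t 35.48 eef [ 0.5709 -0.0226  0.1499] F [-0.5  0.3 -0.6] op 0.576
set t 36.85 eef [ 0.5715 -0.0238 -0.0106] F [-0.3 -0.4 -1.1] op 0.576
open t 37.21 eef [ 0.5718 -0.0237 -0.0103] F [-0.9 -0.3 -0. ] op 0.85
up t 38.17 eef [ 0.5705 -0.0236  0.1492] F [ 0.  -0.1 -0. ] op 0.85
[(np.float64(2.57), 86), (np.float64(0.57), -94)]
over t 39.03 eef [0.441  0.1458 0.16  ] F [ 0.  -0.6  0.4] op 0.851
down t 39.88 eef [0.442 0.146 0.021] F [-0.5 -0.1 -0.8] op 0.846
grip t 40.38 eef [0.4416 0.1464 0.0215] F [-1.4 -0.4  5.6] op 0.291
lift t 41.23 eef [0.4392 0.1459 0.1591] F [-0.3 -0.1 -1.6] op 0.288
```

View pics/s7.png

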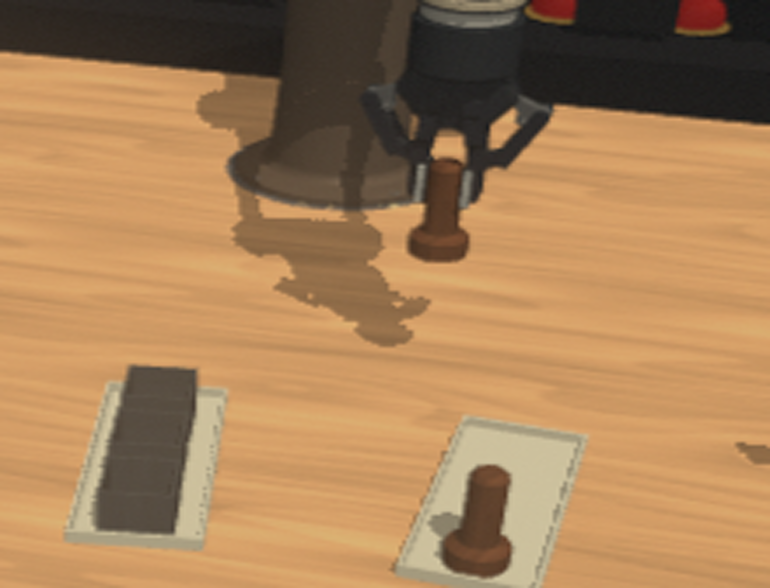

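```bash
python3 - <<'E'
from act import *
j=E["tray_tamper"][2]+np.pi/2
x,y,_=tray("tray_tamper",-.02)
place((x,y),[j,j-np.pi],.063,.22,.7,gap=.0015)
r.movej([1.189,0.308,1.634,0,1.2,-0.07]); st("home")
snap("8")
E
python3 - <<'E'
import cv2
s=cv2.imread("pics/scene8.png");t=cv2.imread("pics/top8.png")
cv2.imwrite("pics/s8.png",cv2.resize(s[150:320,90:510],None,fx=1.9,fy=1.9*1.5,interpolation=cv2.INTER_CUBIC))
cv2.imwrite("pics/t8.png",cv2.resize(t[130:270,120:450],None,fx=2.4,fy=2.4*1.5,interpolation=cv2.INTER_CUBIC))
E
```

```text
[(np.float64(3.08), 86), (np.float64(0.43), -94)]
overtray t 42.08 eef [0.5992 0.2257 0.1785] F [-0.2 -0.5 -1. ] op 0.286
set t 43.42 eef [0.6011 0.2264 0.0248] F [-0.3 -0.9 -1.7] op 0.286
open t 43.85 eef [0.6014 0.2265 0.0252] F [-0.  -0.5 -0.9] op 0.698
up t 44.77 eef [0.6001 0.2261 0.179 ] F [ 0.4  0.2 -1.5] op 0.702
home t 46.76 eef [0.1925 0.5943 0.2021] F [-0.8 -0.9 -0.1] op 0.697
```

View pics/s8.png

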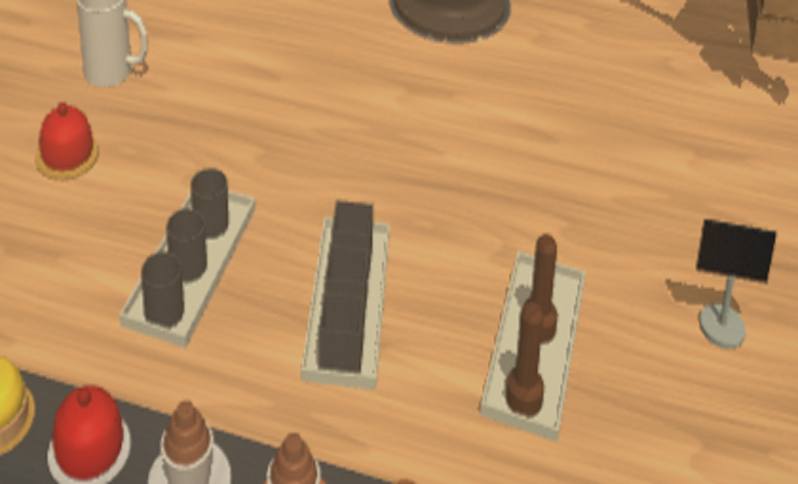

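View pics/t8.png

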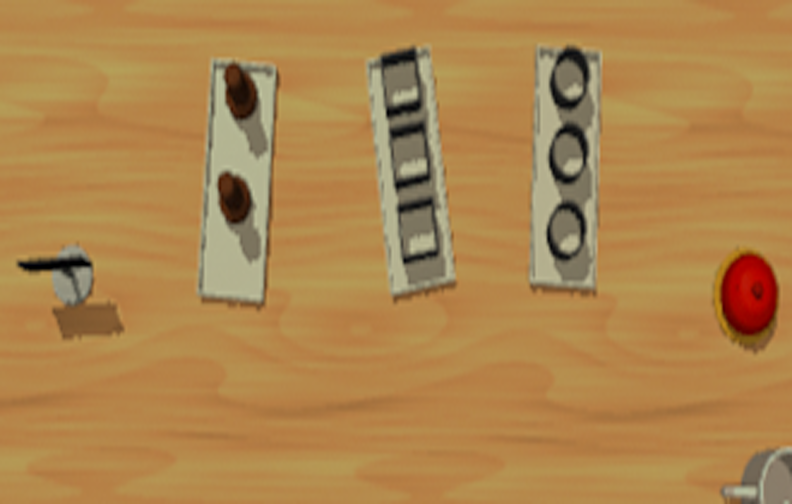

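Run:
```python
from fit import *
import json
E=json.load(open("est0.json"));Cs=load("8");C0=load("0")
for n,b in (("top",[(120,195,165,220),(415,195,450,225)]),("scene",[(450,220,500,275),(105,180,145,212)])):
    for x0,y0,x1,y1 in b: print(n,np.abs(Cs[n][0]-C0[n][0])[y0:y1,x0:x1].max())
L=dict(top=(100,30),scene=(140,90))
for t,k,xs in(("tray_round","round",(.008,-.062)),("tray_square","square",(.007,-.063)),("tray_tamper","tamper",(-.02,))):
    p=np.array(E[t]);c,s=np.cos(p[2]),np.sin(p[2])
    for x in xs:
        g=[p[0]+c*x,p[1]+s*x,p[2]]
        q,f=solve(Cs,k,g,dict(top=(120,80),scene=(155,100)) if k=="tamper" else L,z0=.003,cams=("top",))
        d=q[:2]-p[:2]; print(k,"in tray mm",(np.array([c*d[0]+s*d[1],-s*d[0]+c*d[1]])*1e3).round(1),"dyaw",np.degrees(q[2]-p[2]).round(1),"res",round(f,1))
from rig import r
r.sign_off()
```

```text
top 4.0
top 8.0
scene 6.0
scene 4.0
round in tray mm [7.1 1. ] dyaw 2.4 res 64.4
round in tray mm [-63.7   1.3] dyaw 3.6 res 39.3
square in tray mm [8.3 0.5] dyaw -2.0 res 85.7
square in tray mm [-61.6   0.2] dyaw -1.4 res 53.6
tamper in tray mm [-20.9   0.4] dyaw 4.6 res 12.8
the job is handed in; nothing more can be done
```

All five tools are in the trays with their own kind, and I handed the job in at about 47 s of the 109 s allowed. I placed the two round rings first, then the two square rings, then the tamper.

- **Failed first grasp:** the fingers closed on nothing above round_a and did not disturb it. The fingertips really sit about 39.5 mm higher than the reported tool position implies. I measured this with a light touch on the empty counter (30 N at the fingertips) and corrected every later height by it. All five grasps after that held.
- **Last checks on the tools:** the final pictures from both cameras show every piece standing upright in its own tray, let go, with the arm clear. The top-camera fits put the pieces within about 2 mm of their intended spots and the squares within 2° of the tray.
- **Price stand and cake:** both look unchanged from the first pictures, with only noise-level pixel differences.
- **Disagreements:** at the first measurement the two cameras differed by 2 to 4 mm in y for the loose pieces, and by up to 8 mm for the trays, so I used a joint fit to both. The final position fits used the top camera only. The pieces were let go with almost no measured contact force, so they may have dropped about a millimetre. I judged flatness only from the pictures.

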